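Lay a round billet on the sloping inspection board against its chock

ROBOT

A 6-joint arm with a two-finger parallel gripper is mounted at the origin on the work surface. World frame = base frame: x ahead of the robot, y to its left, z up, the work surface at z = 0. Lengths are in mm, angles in rad, forces in N, time in s.
With the tool pointing down it reaches from about 350 to 775 mm from the base axis. Payload 7.3 kg.
Tool frame: the origin (TCP) lies between the finger pads; the fingertips stand 14 mm ahead of it and the grasp point (between the pads) lies 5 mm behind it; z points along the fingers, y is the line along which they close (so a half turn about z gives the same grasp; the last joint's range is limited). The gripper opens to 92 mm and grips with 3 to 60 N. Pads are 19 mm wide; open, the fingers measure 130 mm over their backs; the gripper's body (75 mm by 190 mm) begins 47 mm behind the grasp point.
Start: joints at [-1.259, 0.342, 1.524, -0, 1.275, -0.146], TCP at [232.061, -470.947, 240.741] pointing down, gripper open.
Joint ranges: [-2.53, 2.53], [-0.77, 2.02], [0.04, 2.7], [-1, 4.14], [0.28, 2.66], [-3.11, 3.11]. Speed limits (rad/s): [2.57, 2.57, 3.14, 3.14, 3.14, 3.14].

INTERFACE

Orientations are given as [roll, pitch, yaw] about the fixed x, y, z axes, in that order (R = Rz(yaw) Ry(pitch) Rx(roll)).
In Python, from plant import get_obs, cams, close_job gives the robot as it stands. The module is installed in compiled form; this text tells all that it offers.
- The arm moves only by the shell command python3 -m creep 'ROWS'. ROWS is JSON, a list of rows, each an object of numbers: "hand": the opening, from 0 (shut) to 1 (fully open); "tx", "ty", "tz": the shift along the tool's x, y, z in m; "spin": the turn about the tool's z in degrees. In form: [{"hand": .., "tx": .., "ty": .., "tz": .., "spin": ..}, ...]. A call has 1 to 5 rows; each row shifts and turns the commanded pose from where the row before left it, along the tool's axes as they then stand; what a row does not reach is not made up. A row lasts 1/8 s, in which the tool goes at most 62.5 mm and 10.7 degrees, less where a joint would pass 70% of its speed; a pose out of reach is approached as far as the arm can. A call is refused whole if a number of a shift passes 0.0625 or a number of a turn 10.7, either way. A call with a gripper value outside its range is refused whole. The fingers move at their own pace and stop on an object; the grip force is fixed at half the most. Time passes only in rows, so rows that do not move let the fingers close. It gives the time, the measured TCP pose, the force, the opening and the grip force at its end, in the units of the state.
- get_obs(): the state, without advancing time (a new reading comes with each control period).
- cams.capture(name): name is "scene" or "top"; returns a dict with "color" (480x640x3 uint8, red, green, blue), "K" (3x3 intrinsics, pixels), "R" (3x3) and "t" (3): a world point X has camera coordinates R X + t. Camera axes: x right, y down, z forward; pixel columns grow to the right and rows downward; lengths in mm; the calibration is good to about 2 mm. A picture is of the moment at which its call begins. There is no depth.
- close_job(): hands the job in; it is judged then, once.
The state is a dict: "time": time; "joint_positions": joint angles; "dq": joint speeds; "tau": joint torques, N m; "tool_pos": TCP position; "tcp_rot": TCP orientation; "contact_force": force on the tool from outside, world axes, zero at the start; "moment": the same for the moment, N m; "grip_width": finger opening in mm; "finger_force": force on a finger pad.
Only numpy, scipy, OpenCV 4.12 (cv2) and the standard library are available. Lean on these libraries where they do the work, as an engineer would, in place of code of your own. Each camera call takes 0.05 s, during which the arm holds its last target. There are 200 camera calls.

TASK

Lay the short round wooden billet on the sloping inspection board so that it stays put for the lamp check. First set the wedge-shaped chock flat on the board and let go of it while the billet still lies on its rest; then lay the billet on its side just uphill of the chock, touching it, with its axis level across the slope, and let go gently - do not drop it or let it run down the slope. Both must end wholly on the board, and the other things on the table stay where they are.

Things in the scene. Friction and masses are not known exactly. Their poses are not given: they have to be found in the camera images.
- slope: Fixed plywood inspection board, 240 mm along the slope, 200 mm across, tilted 9 degrees on a dark wooden stand, low edge broadly towards the robot, no rim or stop. Origin at the centre of its upper surface, 40 mm above the table; x points uphill along the surface, y level across it, z out along its normal.
- chock: Loose brown wooden wedge, 60 g, 50 mm long (x), 40 mm wide (y, parallel sides), 34 mm high, on the table beside the board. Origin: centre of its underside, z up. Flat-topped block from x -25 to -5 mm, then a face slanting from (x -5, z 34) down to (x 25, z 3), to be turned uphill; a billet touching it has its axis 38 mm to +x of the origin. It does not slip on the board.
- billet: Loose round pale wooden billet, a plain cylinder 48 mm in diameter and 60 mm long, about 90 g, flat ends with a small dark centre mark. Origin at its centre, y along its axis. Starts lying across two rails of the rest, its centre 38 mm above the table, its ends overhanging the rest by 15 mm each. It rolls freely.
- rest: Fixed dark wooden rest 60 mm (x) by 30 mm (y) by 12 mm with two low steel rails along y; carries the billet at the start, on the other side of the board from the chock. Origin at the centre of its underside, on the table.
- dropper: Bystander: amber glass dropper bottle, 38 mm across, 108 mm high; origin at the centre of its underside.
- salve: Bystander: low glass jar with a steel lid, 52 mm across, 42 mm high; origin at the centre of its underside.
- caul: Bystander: plain rectangular brown wooden block 55 x 40 x 26 mm (no slanted face); origin at the centre of its underside.
- squeeze: Bystander: white plastic bottle, 40 mm across, 105 mm high; origin at the centre of its underside.
- driver: Bystander: screwdriver 190 mm long lying on the table.
- mallet: Bystander: hammer 240 mm long lying on the table.
Things that resemble listed ones, but are neither listed nor needed, are in the scene too. Leave any yellow look-alike of the chock alone.

How it is judged:
By the outcome, as a careful person would: the job done as asked, in the order asked, and still so for the second after the job is handed in, with the robot touching nothing.
It also fails if it takes over 64 s, if anything falls off the work surface, if the arm or the gripper's body presses on something with over 40 N, if the wrist force passes 120 N, or if a joint passes its speed limit or range.

## Working session

There is one attempt and no reset: what is moved stays moved. The work goes in short steps, Python scripts to look and compute and a shell command to move; the robot and the scene stay as the last step left them, time stands still between calls to the robot, and variables do not carry over. Pictures are saved under pics/ and viewed, at most 10 in all, crops included, and the job is handed in when it is done.

```bash
mkdir -p pics; python3 - <<'E'
from plant import get_obs,cams
import cv2,pickle
for n in("scene","top"):
    c=cams.capture(n);pickle.dump(c,open(n+".pkl","wb"));cv2.imwrite(f"pics/{n}0.png",c["color"][:,:,::-1])
    print(n,c["K"].tolist(),(-c["R"].T@c["t"]).tolist(),c["R"].tolist())
o=get_obs();print(o)
E
```

```text
scene [[438.98015770266625, 0.0, 319.5688824569426], [0.0, 438.98015770266625, 240.48059771254339], [0.0, 0.0, 1.0]] [1407.7931872148536, 310.334359153909, 684.5256214281039] [[-0.33266709674276035, 0.9428434455886857, -0.019463808856364395], [0.530784980172767, 0.17013939610195325, -0.8302529076835908], [-0.7794869515057565, -0.28652892175924716, -0.5570469185156175]]
top [[528.3842305655065, 0.0, 312.0383658678577], [0.0, 528.3842305655065, 244.21156366505423], [0.0, 0.0, 1.0]] [322.5517958932571, 4.738981204849112, 1344.045423476711] [[-0.02889447917228235, -0.9995733474076071, -0.004269921043075436], [-0.9822040804742705, 0.029184948670690637, -0.18553539573564445], [0.18558085400454322, -0.0011670147559931108, -0.9826283044485865]]
{'time': 0.1, 'joint_positions': array([-1.25899966e+00,  3.42665822e-01,  1.52488992e+00,  1.15329110e-05,
        1.27536978e+00, -1.45969581e-01]), 'dq': array([ 0.00024241, -0.00253714, -0.001319  , -0.00070308, -0.00098541,
        0.00073558]), 'tau': array([ 1.80075902e-03, -4.32004917e+01, -2.44693905e+01,  7.19676842e-02,
        5.25003928e-02, -4.37279346e-05]), 'tool_pos': array([ 231.95942105, -470.62061879,  240.11882228]), 'tcp_rot': array([-3.14027556e+00, -2.04779429e-04,  4.57762750e-01]), 'contact_force': array([0.52145364, 0.1154246 , 0.7480571 ]), 'moment': array([ 0.02397119, -0.02736213,  0.00790665]), 'finger_force': 0.0, 'grip_width': 91.79467779594984}
```

View pics/scene0.png

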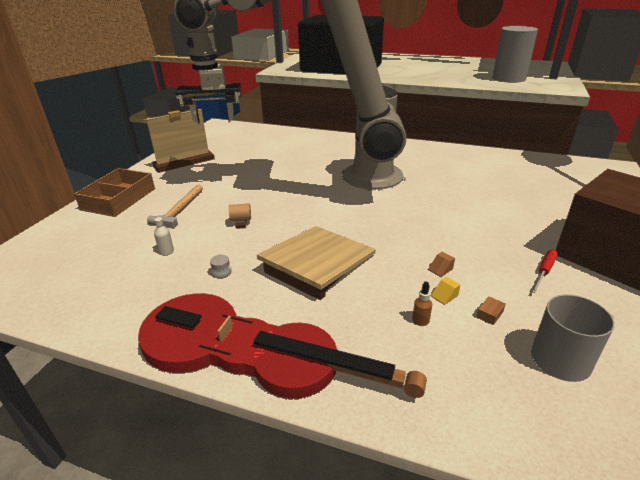

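View pics/top0.png

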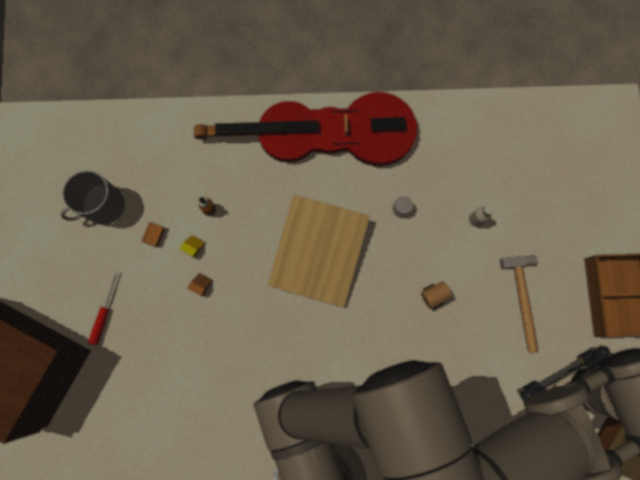

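The scene view shows the board around (317,258), the billet (239,214), brown wedges/blocks at (442,264) and (490,310), and the yellow look-alike (446,291). In the top view these are the board at (320,250), the billet (437,294), and brown pieces at (200,285) and (153,234). Next: an enlarged composite and masks.

```bash
cat >h.py <<'E'
import numpy as np,cv2,pickle
def load(n): return pickle.load(open(n+".pkl","rb"))
def ray(c,u,v,z):
    C=-c["R"].T@c["t"]; d=c["R"].T@np.linalg.inv(c["K"])@np.array([u,v,1.]); return C+d*(z-C[2])/d[2]
def plane(c,u,v,p,n):
    C=-c["R"].T@c["t"]; d=c["R"].T@np.linalg.inv(c["K"])@np.array([u,v,1.]); return C+d*(n@(p-C))/(n@d)
def proj(c,X):
    q=c["K"]@(c["R"]@np.asarray(X,float)+c["t"]); return q[:2]/q[2]
def crop(c,x,y,w,h,s): return cv2.resize(c["color"][y:y+h,x:x+w,::-1],(w*s,h*s),interpolation=cv2.INTER_CUBIC)
E
python3 - <<'E'
from h import *
s,t=load("scene"),load("top")
a=np.hstack([crop(s,415,240,100,85,4),crop(t,130,210,100,85,4)])
b=np.hstack([crop(s,215,190,100,60,4)[:240],crop(t,395,265,100,60,4)])
cv2.imwrite("pics/z1.png",np.vstack([a,b]))
hsv=cv2.cvtColor(t["color"],cv2.COLOR_RGB2HSV)
m=cv2.inRange(hsv,(5,80,40),(28,255,255))
n,l,st,ce=cv2.connectedComponentsWithStats(m)
for i in range(1,n):
    if 60<st[i,4]<20000:
        pts=np.argwhere(l==i)[:,::-1].astype(np.float32);r=cv2.minAreaRect(pts)
        print(st[i].tolist(),r,[ray(t,*p,30)[:2].round().tolist() for p in cv2.boxPoints(r)])
# board corners
i=l[250,320];cn=max(cv2.findContours((l==i).astype(np.uint8),0,2)[0],key=cv2.contourArea)
q=cv2.approxPolyDP(cv2.convexHull(cn),6,True)[:,0];print(q.tolist(),[ray(t,*p,40).round().tolist() for p in q])
E
```

```text
[259, 90, 160, 76, 384] ((342.87469482421875, 113.5008773803711), (155.51402282714844, 69.53289031982422), 18.569129943847656) [[905.0, 136.0], [1094.0, 74.0], [938.0, -315.0], [756.0, -245.0]]
[343, 113, 6, 22, 103] ((345.5, 123.5), (21.0, 5.0), 90.0) [[923.0, -89.0], [922.0, -102.0], [863.0, -100.0], [864.0, -87.0]]
[193, 124, 24, 16, 288] ((204.5, 131.5), (23.0, 15.0), -0.0) [[862.0, 308.0], [904.0, 309.0], [902.0, 248.0], [860.0, 248.0]]
[284, 150, 57, 13, 75] ((311.7189025878906, 154.66445922851562), (7.4678802490234375, 56.858890533447266), 78.11134338378906) [[805.0, 72.0], [833.0, -75.0], [813.0, -78.0], [785.0, 68.0]]
[267, 194, 103, 114, 7822] ((318.603759765625, 250.3867950439453), (81.86688995361328, 96.56446075439453), 15.945395469665527) [[469.0, 121.0], [707.0, 50.0], [642.0, -150.0], [408.0, -73.0]]
[198, 198, 18, 18, 128] ((207.2500457763672, 206.2500457763672), (14.849242210388184, 14.142135620117188), 45.0) [[679.0, 296.0], [705.0, 270.0], [676.0, 243.0], [651.0, 268.0]]
[141, 222, 24, 25, 402] ((153.1206817626953, 233.94827270507812), (18.755229949951172, 22.46913
[... 1161 characters left out ...]
) [[339.0, 565.0], [434.0, 537.0], [423.0, 506.0], [328.0, 534.0]]
[0, 320, 57, 123, 3721] ((27.999996185302734, 380.9999694824219), (55.99999237060547, 121.99998474121094), 0.0) [[116.0, 756.0], [403.0, 779.0], [399.0, 641.0], [112.0, 623.0]]
[597, 424, 30, 28, 583] ((612.4160766601562, 437.2879638671875), (24.507308959960938, 29.337215423583984), 79.69515228271484) [[108.0, -656.0], [118.0, -726.0], [64.0, -729.0], [54.0, -660.0]]
[620, 455, 20, 25, 369] ((629.5, 467.0), (24.0, 19.0), 90.0) [[46.0, -705.0], [45.0, -750.0], [-8.0, -742.0], [-7.0, -698.0]]
[[294, 194], [369, 216], [343, 307], [267, 284]] [[701.0, 46.0, 40.0], [637.0, -143.0, 40.0], [410.0, -68.0, 40.0], [472.0, 118.0, 40.0]]
```

View pics/z1.png

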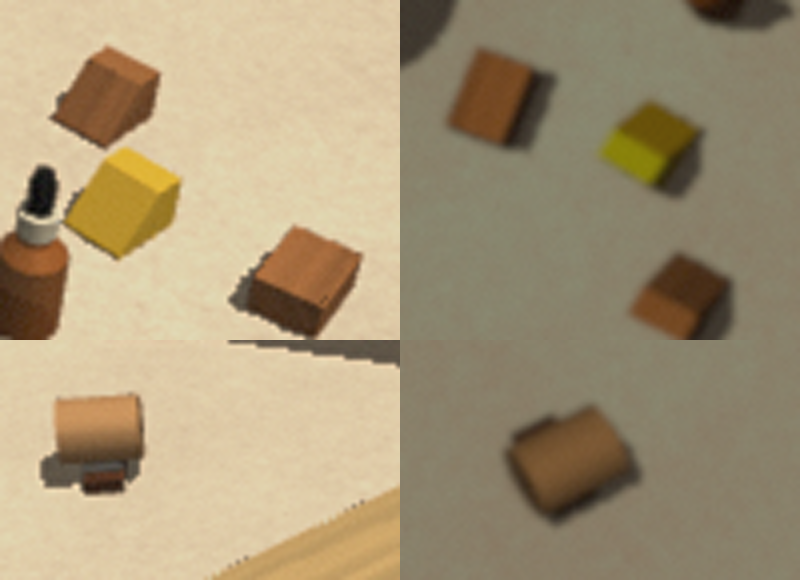

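The composite shows the chock as the brown wedge (crop scene (105,95), top (680,295)), with its slant towards +x/−y. The plain caul is at crop (305,280), and the billet lies on its rest with its axis running lower-left to upper-right in the top crop. Now the metric poses.

```bash
cat >>h.py <<'E'
def go(X,Y,Z,yaw):
    "total spin (deg), then tool-frame shift (mm) after spin"
    from plant import get_obs
    o=get_obs();y0=o["tcp_rot"][2];sp=np.degrees(y0)-yaw;y=np.radians(yaw);d=np.array([X,Y,Z])-o["tool_pos"]
    print("t",round(o["time"],2),"at",o["tool_pos"].round(1),"yaw",np.degrees(y0).round(1),"| spin",sp.round(1),"tx,ty,tz",
     np.round([d[0]*np.cos(y)+d[1]*np.sin(y),d[0]*np.sin(y)-d[1]*np.cos(y),-d[2]],1))
E
python3 - <<'E'
from h import *
s,t=load("scene"),load("top")
A=lambda x,y:(415+x/4-.4,240+y/4-.4)
f=[ray(s,*A(*p),3) for p in((52,118),(108,147))]; b=[ray(s,*A(*p),34) for p in((108,47),(160,72))]
fm,bm=np.mean(f,0),np.mean(b,0)
print("chock front",np.round(f),"back",np.round(b),"mid",((fm+bm)/2).round(),"axis yaw",np.degrees(np.arctan2(*(fm-bm)[1::-1])),
 "edge yaws",[np.degrees(np.arctan2(*(e[1]-e[0])[1::-1])) for e in(f,b)],np.linalg.norm((fm-bm)[:2]))
B=lambda x,y:(130+(x-400)/4-.4,210+y/4-.4)
b2=[ray(t,*B(*p),34) for p in((630,308),(690,340))];m2=[ray(t,*B(*p),34) for p in((660,268),(728,300))]
print("top-view flat back",np.round(b2))
q=[((294,194),59),((369,216),59),((343,307),21),((267,284),21)]
c=np.array([ray(t,*p,z) for p,z in q]);u=(c[0]+c[1]-c[2]-c[3])/2;v=(c[0]+c[3]-c[1]-c[2])/2
print("board",c.mean(0).round(1),np.degrees(np.arctan2(u[1],u[0])),np.degrees(np.arctan2(v[1],v[0])),np.linalg.norm(u),np.linalg.norm(v))
hs=cv2.cvtColor(s["color"],cv2.COLOR_RGB2HSV)[190:235,215:265];m=cv2.inRange(hs,(5,60,120),(28,255,255))
hs2=cv2.inRange(hs,(5,60,110),(20,150,255))
n,l,st,ce=cv2.connectedComponentsWithStats(hs2);i=1+st[1:,4].argmax();print(st[i],ce[i])
r=cv2.minAreaRect(np.argwhere(l==i)[:,::-1].astype(np.float32));print(r)
pc=(r[0][0]+215,r[0][1]+190);print("billet scene",ray(s,*pc,38).round(1))
# silhouette corners in top crop
C=lambda x,y:(395+(x-400)/4-.4,265+(y-340)/4-.4)
P=[ray(t,*C(*p),42) for p in((510,460),(595,405),(632,455),(555,520))]
print("billet top",np.mean(P,0).round(1),np.round(P))
e=(P[1]+P[2]-P[0]-P[3]);print(np.degrees(np.arctan2(e[1],e[0])))
L=[ray(s,*(215+x/4-.4,190+(y-340)/4-.4),62) for x,y in((55,398),(137,394))];e=L[0]-L[1];print(np.round(L),np.degrees(np.arctan2(e[1],e[0])))
E
```

```text
chock front [[493. 262.   3.]
 [512. 299.   3.]] back [[450. 288.  34.]
 [467. 321.  34.]] mid [480. 293.  18.] axis yaw -28.45638600318851 edge yaws [np.float64(62.82995515565296), np.float64(62.57689642330411)] 50.280248902003045
top-view flat back [[472. 317.  34.]
 [451. 279.  34.]]
board [553.3 -11.6  40. ] -18.253669264690362 71.45767874586733 236.3318505383736 197.60390488374415
[   0    0   50   45 1809] [26.60585959 20.95854063]
((24.499996185302734, 21.999996185302734), (48.99999237060547, 43.99999237060547), 0.0)
billet scene [ 433.1 -297.3   38. ]
billet top [ 433.2 -302.7   42. ] [[ 434. -264.   42.]
 [ 467. -319.   42.]
 [ 435. -339.   42.]
 [ 397. -289.   42.]]
-56.01771235335397
[[ 438. -328.   62.]
 [ 414. -273.   62.]] -66.79826854865486
```

```bash
python3 -m creep '[{"spin":9},{"spin":9},{"spin":9},{"spin":9},{"spin":9}]'
python3 -m creep '[{"spin":9.2},{"ty":-0.05},{"ty":-0.05,"tx":-0.01},{"ty":-0.05,"tx":-0.01},{"ty":-0.05,"tx":-0.01}]'
python3 -m creep '[{"ty":-0.05,"tx":-0.01},{"ty":-0.05,"tx":-0.01},{"ty":-0.05,"tx":-0.01},{"ty":-0.05,"tx":-0.01},{"ty":-0.05,"tx":-0.01}]'
python3 -m creep '[{"ty":-0.05,"tx":-0.01},{"ty":-0.05,"tx":-0.01},{"ty":-0.05,"tx":-0.01},{"ty":-0.05,"tx":-0.01},{"ty":-0.05,"tx":-0.01}]'
python3 -c "
from h import *
go(473,296,100,-28)"
```

```text
t 0.1 at [ 232.  -470.6  240.1] yaw 26.2 | spin 54.2 tx,ty,tz [-147.1 -790.   140.1]invalid input at $[0]: expected keys hand, tx, ty, tz, spin
invalid input at $[0]: expected keys hand, tx, ty, tz, spin
invalid input at $[0]: expected keys hand, tx, ty, tz, spin
invalid input at $[0]: expected keys hand, tx, ty, tz, spin
```

```bash
python3 -m creep '[{"hand":1,"tx":0,"ty":0,"tz":0,"spin":9},{"hand":1,"tx":0,"ty":0,"tz":0,"spin":9},{"hand":1,"tx":0,"ty":0,"tz":0,"spin":9},{"hand":1,"tx":0,"ty":0,"tz":0,"spin":9},{"hand":1,"tx":0,"ty":0,"tz":0,"spin":9}]'
python3 -m creep '[{"hand":1,"tx":0,"ty":0,"tz":0,"spin":9.2},{"hand":1,"tx":0,"ty":-0.05,"tz":0,"spin":0},{"hand":1,"tx":-0.01,"ty":-0.05,"tz":0,"spin":0},{"hand":1,"tx":-0.01,"ty":-0.05,"tz":0,"spin":0},{"hand":1,"tx":-0.01,"ty":-0.05,"tz":0,"spin":0}]'
python3 -m creep '[{"hand":1,"tx":-0.01,"ty":-0.05,"tz":0,"spin":0},{"hand":1,"tx":-0.01,"ty":-0.05,"tz":0,"spin":0},{"hand":1,"tx":-0.01,"ty":-0.05,"tz":0,"spin":0},{"hand":1,"tx":-0.01,"ty":-0.05,"tz":0,"spin":0},{"hand":1,"tx":-0.01,"ty":-0.05,"tz":0,"spin":0}]'
python3 -m creep '[{"hand":1,"tx":-0.01,"ty":-0.05,"tz":0,"spin":0},{"hand":1,"tx":-0.01,"ty":-0.05,"tz":0,"spin":0},{"hand":1,"tx":-0.01,"ty":-0.05,"tz":0,"spin":0},{"hand":1,"tx":-0.01,"ty":-0.05,"tz":0,"spin":0},{"hand":1,"tx":-0.01,"ty":-0.05,"tz":0,"spin":0}]'
python3 -c "
from h import *
go(473,296,80,-28)"
```

```text
time: 0.72
tool_pos: [232.0, -470.7, 240.3]
tcp_rot: [-3.141, 0.001, -0.333]
contact_force: [0.4, 0.1, -0.2]
grip_width: 91.6
finger_force: 0.0
time: 1.35
tool_pos: [299.5, -278.5, 240.5]
tcp_rot: [-3.141, 0.0, -0.489]
contact_force: [0.1, 0.2, -0.7]
grip_width: 91.7
finger_force: 0.0
time: 1.98
tool_pos: [372.6, -34.3, 240.7]
tcp_rot: [3.142, -0.0, -0.488]
contact_force: [0.7, -0.7, 0.3]
grip_width: 91.6
finger_force: 0.0
time: 2.6
tool_pos: [445.6, 210.0, 240.4]
tcp_rot: [3.141, 0.0, -0.488]
contact_force: [1.2, -0.4, 0.5]
grip_width: 91.6
finger_force: 0.0
t 2.6 at [445.6 210.  240.4] yaw -28.0 | spin 0.0 tx,ty,tz [-16.2 -88.8 160.4]
```

Arrive above the chock at z=80 and take a close look.

```bash
python3 -m creep '[{"hand":1,"tx":-0.008,"ty":-0.044,"tz":0,"spin":0},{"hand":1,"tx":-0.008,"ty":-0.045,"tz":0.04,"spin":0},{"hand":1,"tx":0,"ty":0,"tz":0.04,"spin":0},{"hand":1,"tx":0,"ty":0,"tz":0.04,"spin":0},{"hand":1,"tx":0,"ty":0,"tz":0.03,"spin":0}]'
python3 - <<'E'
from h import *
from plant import cams
s=cams.capture("scene");t=cams.capture("top")
cv2.imwrite("pics/z2.png",np.hstack([crop(s,395,200,100,100,4),crop(t,150,240,100,100,4)]))
go(473,296,17,-28)
E
```

```text
time: 3.22
tool_pos: [472.2, 294.2, 88.4]
tcp_rot: [3.139, 0.002, -0.488]
contact_force: [0.8, 0.5, -0.5]
grip_width: 91.2
finger_force: 0.0
t 3.33 at [470.8 293.4  87.2] yaw -28.0 | spin 0.0 tx,ty,tz [ 0.7 -3.3 70.2]
```

View pics/z2.png

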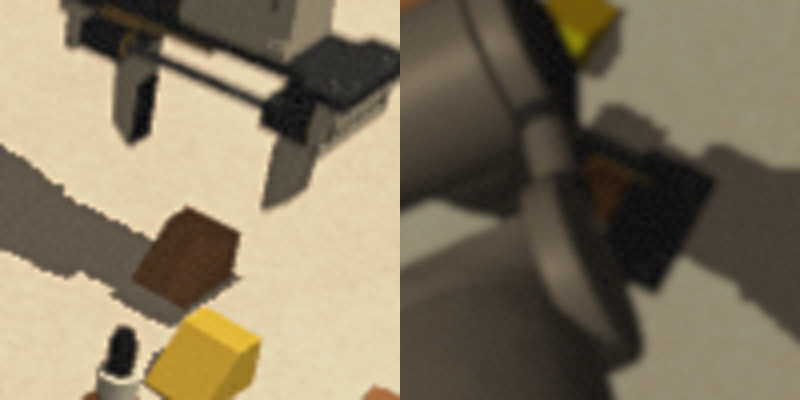

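The fingers (scene crop (130,130) and (280,190)) straddle the chock at (190,255) and line up with it. Descend and close.

```bash
python3 -m creep '[{"hand":1,"tx":0.001,"ty":-0.002,"tz":0.02,"spin":0},{"hand":1,"tx":0,"ty":-0.001,"tz":0.02,"spin":0},{"hand":1,"tx":0,"ty":0,"tz":0.015,"spin":0},{"hand":1,"tx":0,"ty":0,"tz":0.014,"spin":0},{"hand":1,"tx":0,"ty":0,"tz":0,"spin":0}]'
python3 -m creep '[{"hand":0.35,"tx":0,"ty":0,"tz":0,"spin":0},{"hand":0.3,"tx":0,"ty":0,"tz":0,"spin":0},{"hand":0.3,"tx":0,"ty":0,"tz":0,"spin":0},{"hand":0.3,"tx":0,"ty":0,"tz":0,"spin":0},{"hand":0.3,"tx":0,"ty":0,"tz":0,"spin":0}]'
```

```text
time: 3.95
tool_pos: [475.0, 296.3, 21.0]
tcp_rot: [3.14, 0.001, -0.488]
contact_force: [0.1, -0.6, 1.2]
grip_width: 92.1
finger_force: 0.0
time: 4.58
tool_pos: [475.5, 296.5, 21.8]
tcp_rot: [-3.142, -0.0, -0.488]
contact_force: [0.1, 0.6, 0.6]
grip_width: 46.5
finger_force: 0.0
```

```bash
python3 -m creep '[{"hand":0.5,"tx":0,"ty":0,"tz":0.004,"spin":0},{"hand":0.3,"tx":0,"ty":0,"tz":0,"spin":0},{"hand":0.3,"tx":0,"ty":0,"tz":0,"spin":0},{"hand":0.3,"tx":0,"ty":0,"tz":0,"spin":0},{"hand":0.3,"tx":0,"ty":0,"tz":0,"spin":0}]'
python3 -m creep '[{"hand":0.3,"tx":0,"ty":0,"tz":0,"spin":0},{"hand":0.3,"tx":0,"ty":0,"tz":0,"spin":0},{"hand":0.3,"tx":0,"ty":0,"tz":0,"spin":0}]'
```

```text
time: 5.2
tool_pos: [475.4, 296.5, 17.7]
tcp_rot: [3.142, -0.0, -0.488]
contact_force: [0.5, -0.5, -0.7]
grip_width: 39.8
finger_force: 30.2
time: 5.58
tool_pos: [475.5, 296.5, 17.7]
tcp_rot: [3.142, -0.0, -0.488]
contact_force: [0.4, -0.1, -0.6]
grip_width: 39.8
finger_force: 30.2
```

```bash
python3 -m creep '[{"hand":0.3,"tx":0,"ty":0,"tz":-0.02,"spin":0},{"hand":0.3,"tx":0,"ty":0,"tz":-0.04,"spin":0},{"hand":0.3,"tx":0,"ty":0,"tz":-0.04,"spin":0},{"hand":0.3,"tx":0,"ty":0,"tz":0,"spin":-9.7},{"hand":0.3,"tx":0.014,"ty":0.03,"tz":0,"spin":0}]'
python3 -m creep '[{"hand":0.3,"tx":0.018,"ty":0.04,"tz":0,"spin":0},{"hand":0.3,"tx":0.018,"ty":0.04,"tz":0,"spin":0},{"hand":0.3,"tx":0.018,"ty":0.04,"tz":0,"spin":0},{"hand":0.3,"tx":0.018,"ty":0.04,"tz":0,"spin":0},{"hand":0.3,"tx":0.018,"ty":0.04,"tz":0,"spin":0}]'
python3 -m creep '[{"hand":0.3,"tx":0.016,"ty":0.036,"tz":0,"spin":0},{"hand":0.3,"tx":0,"ty":0,"tz":0,"spin":0},{"hand":0.3,"tx":0,"ty":0,"tz":0,"spin":0}]'
python3 - <<'E'
from h import *
from plant import cams
s=cams.capture("scene")
cv2.imwrite("pics/z3.png",crop(s,240,160,150,140,4))
go(505.4,4.3,60,-18.3)
E
```

```text
time: 6.2
tool_pos: [479.4, 264.8, 118.4]
tcp_rot: [-3.14, -0.002, -0.314]
contact_force: [0.3, -1.0, -1.8]
grip_width: 39.6
finger_force: 30.2
time: 6.82
tool_pos: [502.1, 44.1, 117.8]
tcp_rot: [-3.142, -0.0, -0.319]
contact_force: [2.0, 0.3, -0.5]
grip_width: 39.9
finger_force: 30.2
time: 7.2
tool_pos: [505.8, 6.6, 117.7]
tcp_rot: [-3.141, 0.0, -0.319]
contact_force: [-0.9, -0.2, -1.6]
grip_width: 39.8
finger_force: 30.2
t 7.25 at [505.8   7.1 117.7] yaw -18.2 | spin 0.1 tx,ty,tz [ 0.5  2.7 57.7]
```

View pics/z3.png

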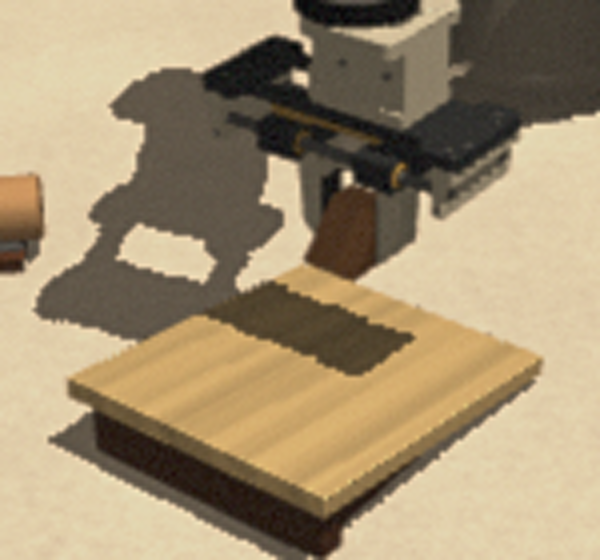

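The chock (crop (345,230)) hangs level, slant facing uphill, over the low half of the board. Lower it gently.

```bash
python3 -m creep '[{"hand":0.3,"tx":0,"ty":0.003,"tz":0.02,"spin":0},{"hand":0.3,"tx":0,"ty":0,"tz":0.02,"spin":0},{"hand":0.3,"tx":0,"ty":0,"tz":0.016,"spin":0},{"hand":0.3,"tx":0,"ty":0,"tz":0.004,"spin":0},{"hand":0.3,"tx":0,"ty":0,"tz":0,"spin":0}]'
python3 -m creep '[{"hand":0.3,"tx":0,"ty":0,"tz":0.002,"spin":0},{"hand":0.3,"tx":0,"ty":0,"tz":0.001,"spin":0},{"hand":0.3,"tx":0,"ty":0,"tz":0.001,"spin":0},{"hand":0.3,"tx":0,"ty":0,"tz":0,"spin":0}]'
python3 -m creep '[{"hand":0.3,"tx":0,"ty":0,"tz":0.001,"spin":0},{"hand":0.3,"tx":0,"ty":0,"tz":0.001,"spin":0},{"hand":0.3,"tx":0,"ty":0,"tz":0,"spin":0}]'
```

```text
time: 7.88
tool_pos: [505.1, 4.1, 57.8]
tcp_rot: [3.142, 0.0, -0.318]
contact_force: [-0.1, -0.6, -0.5]
grip_width: 39.8
finger_force: 30.2
time: 8.38
tool_pos: [505.2, 3.4, 54.0]
tcp_rot: [-3.142, -0.001, -0.319]
contact_force: [-1.3, 0.1, 2.9]
grip_width: 39.8
finger_force: 30.2
time: 8.75
tool_pos: [504.9, 3.4, 52.8]
tcp_rot: [3.141, -0.0, -0.319]
contact_force: [-5.2, 0.2, 12.0]
grip_width: 39.7
finger_force: 30.0
```

```bash
python3 -m creep '[{"hand":0.3,"tx":0,"ty":0,"tz":0.001,"spin":0},{"hand":0.3,"tx":0,"ty":0,"tz":0.001,"spin":0},{"hand":0.3,"tx":0,"ty":0,"tz":0,"spin":0}]'
python3 -m creep '[{"hand":0.3,"tx":0,"ty":0,"tz":0.001,"spin":0},{"hand":0.3,"tx":0,"ty":0,"tz":0.0005,"spin":0},{"hand":0.3,"tx":0,"ty":0,"tz":0,"spin":0}]'
```

```text
time: 9.12
tool_pos: [504.5, 3.5, 50.8]
tcp_rot: [3.141, 0.0, -0.319]
contact_force: [-7.6, 0.2, 13.6]
grip_width: 40.0
finger_force: 30.0
time: 9.5
tool_pos: [504.2, 3.6, 49.2]
tcp_rot: [3.141, 0.001, -0.319]
contact_force: [-7.1, 1.2, 13.4]
grip_width: 40.2
finger_force: 30.0
```

```bash
python3 -m creep '[{"hand":0.46,"tx":0,"ty":0,"tz":0,"spin":0},{"hand":0.5,"tx":0,"ty":0,"tz":0,"spin":0},{"hand":0.6,"tx":0,"ty":0,"tz":0,"spin":0},{"hand":0.8,"tx":0,"ty":0,"tz":0,"spin":0},{"hand":0.8,"tx":0,"ty":0,"tz":0,"spin":0}]'
python3 -m creep '[{"hand":0.8,"tx":0,"ty":0,"tz":-0.02,"spin":0},{"hand":1,"tx":0,"ty":0,"tz":-0.03,"spin":0},{"hand":1,"tx":0,"ty":0,"tz":-0.04,"spin":0},{"hand":1,"tx":0,"ty":0,"tz":-0.04,"spin":0},{"hand":1,"tx":0,"ty":0,"tz":0,"spin":0}]'
python3 -c "
from h import *
go(433,-301,150,33)"
```

```text
time: 10.12
tool_pos: [505.1, 3.4, 48.1]
tcp_rot: [3.141, 0.0, -0.319]
contact_force: [0.4, 1.2, -0.1]
grip_width: 70.1
finger_force: 0.0
time: 10.75
tool_pos: [506.8, 3.3, 181.2]
tcp_rot: [-3.141, -0.007, -0.319]
contact_force: [-0.1, 0.2, -0.3]
grip_width: 91.5
finger_force: 0.0
t 10.75 at [506.8   3.3 181.2] yaw -18.3 | spin -51.3 tx,ty,tz [-227.6  215.    31.2]
```

```bash
python3 -m creep '[{"hand":1,"tx":0,"ty":0,"tz":0,"spin":-10.3},{"hand":1,"tx":0,"ty":0,"tz":0,"spin":-10.3},{"hand":1,"tx":0,"ty":0,"tz":0,"spin":-10.3},{"hand":1,"tx":0,"ty":0,"tz":0,"spin":-10.2},{"hand":1,"tx":0,"ty":0,"tz":0,"spin":-10.2}]'
python3 -m creep '[{"hand":1,"tx":-0.03,"ty":0.025,"tz":0,"spin":0},{"hand":1,"tx":-0.04,"ty":0.036,"tz":0,"spin":0},{"hand":1,"tx":-0.04,"ty":0.036,"tz":0,"spin":0},{"hand":1,"tx":0,"ty":0,"tz":0,"spin":0}]'
python3 - <<'E'
from h import *
from plant import cams
import pickle
for n in("scene","top"): pickle.dump(cams.capture(n),open(n+"2.pkl","wb"))
s,t=load("scene2"),load("top2")
cv2.imwrite("pics/z4.png",np.vstack([np.hstack([crop(s,260,210,100,75,4),crop(t,265,235,100,75,4)]),np.hstack([crop(s,215,190,100,60,4),crop(t,395,265,100,60,4)])]))
go(433,-301,150,33)
E
```

```text
time: 11.38
tool_pos: [504.4, 3.6, 176.9]
tcp_rot: [-3.14, 0.002, 0.582]
contact_force: [0.4, 0.3, -0.9]
grip_width: 92.0
finger_force: 0.0
time: 11.88
tool_pos: [464.5, -140.5, 177.1]
tcp_rot: [-3.141, 0.001, 0.572]
contact_force: [-0.2, 0.1, 0.1]
grip_width: 92.0
finger_force: 0.0
t 11.97 at [ 465.2 -137.8  177.3] yaw 32.9 | spin -0.1 tx,ty,tz [-115.9  119.4   27.3]
```

View pics/z4.png

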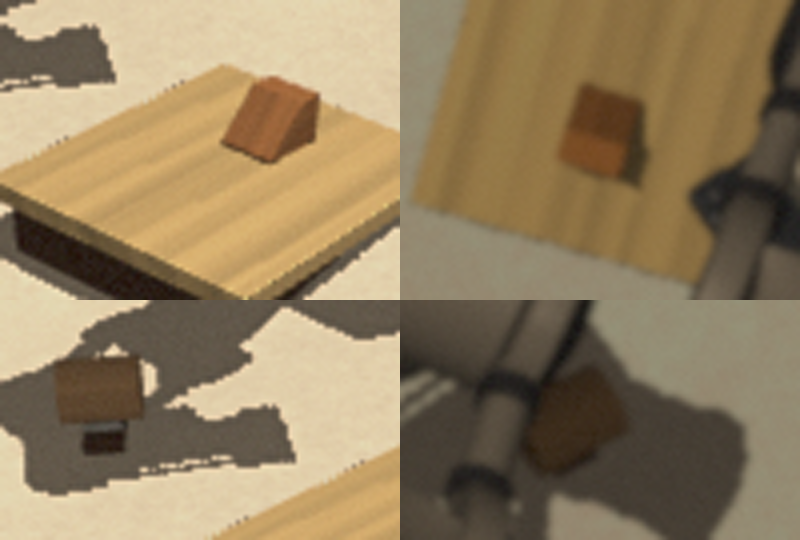

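The chock sits flat near mid-board (scene crop (270,120), top crop (603,130)). The billet is still on its rest (scene crop (98,390)). Now the chock pose and billet axis direction.

```bash
python3 - <<'E'
from h import *
s,t=load("scene2"),load("top2")
y=np.radians(-18.3);a=np.radians(9)
U=np.array([np.cos(y)*np.cos(a),np.sin(y)*np.cos(a),np.sin(a)]);V=np.array([-np.sin(y),np.cos(y),0]);N=np.cross(U,V);O=np.array([553.3,-11.6,40])
def b(c,x,yy,ox,oy,h):
    p=plane(c,ox+x/4-.4,oy+yy/4-.4,O+h*N,N)-O;return np.round([p@U,p@V],1)
print("scene front",b(s,222,145,260,210,3),b(s,270,162,260,210,3),"back top",b(s,272,76,260,210,34),b(s,320,93,260,210,34))
print("top front",b(t,182,82,265,235,3),b(t,242,98,265,235,3),"back top",b(t,160,158,265,235,34),b(t,225,177,265,235,34))
# billet edges, first pictures
def edge(c,x0,x1,y0,y1,z,sgn,pick):
    L=cv2.cvtColor(c["color"],cv2.COLOR_RGB2LAB)[...,2].astype(float)
    L=cv2.GaussianBlur(L,(3,3),0.7);P=[]
    for x in range(x0,x1):
        g=np.diff(L[y0:y1,x])*sgn;i=g.argmax();i=min(max(i,1),len(g)-2)
        d=g[i-1]-2*g[i]+g[i+1];P.append((x,y0+i+.5+(0 if d==0 else .5*(g[i-1]-g[i+1])/d)))
    vx,vy,px,py=cv2.fitLine(np.float32(P),cv2.DIST_HUBER,0,.01,.01).ravel()
    A=ray(c,px-10*vx,py-10*vy,z);B=ray(c,px+10*vx,py+10*vy,z);e=B-A
    print(pick,np.round([p[1] for p in P],1),np.degrees(np.arctan2(e[1],e[0])).round(1))
s,t=load("scene"),load("top")
edge(s,230,249,199,209,58,1,"scene top"); edge(s,231,249,215,228,18,-1,"scene bottom")
E
```

```text
scene front [-14.3 -17.4] [-18.1  18.6] back top [-67.9 -20. ] [-70.2  17.4]
top front [-17.6  15.6] [-16.6 -23.2] back top [-65.9  13.7] [-65.7 -27.6]
scene top [204.6 204.5 204.5 204.4 204.3 204.3 204.2 204.1 204.  203.8 203.6 203.7
 203.7 203.6 203.6 203.5 203.5 203.6 203.6] 115.9
scene bottom [216.7 220.2 220.4 220.4 220.2 220.1 220.  219.6 219.6 219.5 219.5 219.5
 219.5 219.4 219.4 219.3 219.1 214.4] 117.5
```

```bash
python3 -c "
from h import *
print(ray(load('scene'),239.4,211.9,38))
go(433,-301,110,29)"
```

```text
[ 432.65142481 -297.81686437   38.        ]
t 11.97 at [ 465.2 -137.8  177.3] yaw 32.9 | spin 3.9 tx,ty,tz [-107.3  127.2   67.3]
```

```bash
python3 -m creep '[{"hand":1,"tx":0,"ty":0,"tz":0,"spin":3.9},{"hand":1,"tx":-0.036,"ty":0.042,"tz":0,"spin":0},{"hand":1,"tx":-0.036,"ty":0.042,"tz":0.02,"spin":0},{"hand":1,"tx":-0.035,"ty":0.042,"tz":0.04,"spin":0},{"hand":1,"tx":0,"ty":0,"tz":0.007,"spin":0}]'
python3 - <<'E'
from h import *
from plant import cams
s,t=cams.capture("scene"),cams.capture("top")
cv2.imwrite("pics/z5.png",np.hstack([crop(s,190,150,100,100,4),crop(t,390,250,100,100,4)]))
go(433,-300,34,29)
E
```

```text
time: 12.6
tool_pos: [433.3, -296.4, 111.5]
tcp_rot: [-3.138, 0.001, 0.506]
contact_force: [-0.9, 0.2, -0.0]
grip_width: 92.0
finger_force: 0.0
t 12.7 at [ 434.3 -294.2  113. ] yaw 29.2 | spin 0.2 tx,ty,tz [-3.9  4.5 79. ]
```

View pics/z5.png

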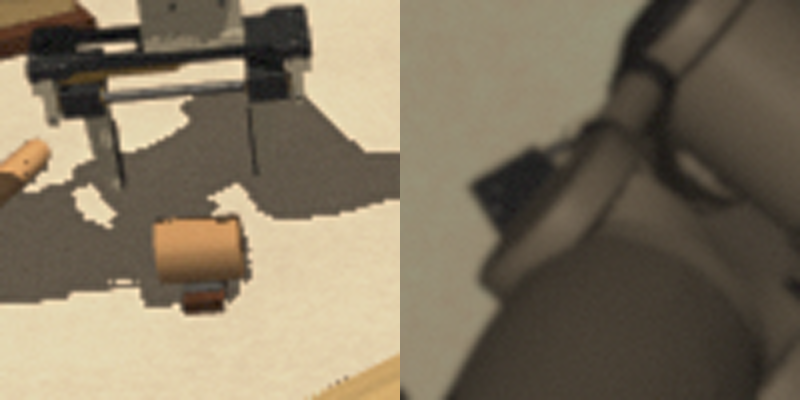

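```bash
python3 -c "
from h import *
s=load('scene')
for X in((434.3,-294.2,99),(433,-300,38),(432.6,-297.8,38)):
  p=proj(s,X);print((p-[190,150]+.4)*4)"
```

```text
[192.2847829  177.30217279]
[196.33910704 248.97844201]
[199.25350443 249.16998145]
```

```bash
python3 -m creep '[{"hand":1,"tx":-0.0025,"ty":0.002,"tz":0.02,"spin":0},{"hand":1,"tx":0,"ty":0,"tz":0.02,"spin":0},{"hand":1,"tx":0,"ty":0,"tz":0.02,"spin":0},{"hand":1,"tx":0,"ty":0,"tz":0.015,"spin":0},{"hand":1,"tx":0,"ty":0,"tz":0.004,"spin":0}]'
python3 -m creep '[{"hand":0.8,"tx":0,"ty":0,"tz":0,"spin":0},{"hand":0.72,"tx":0,"ty":0,"tz":0,"spin":0},{"hand":0.68,"tx":0,"ty":0,"tz":0,"spin":0}]'
python3 -m creep '[{"hand":0.65,"tx":0,"ty":0,"tz":0,"spin":0},{"hand":0.6,"tx":0,"ty":0,"tz":0,"spin":0},{"hand":0.5,"tx":0,"ty":0,"tz":0,"spin":0},{"hand":0.5,"tx":0,"ty":0,"tz":0,"spin":0}]'
```

```text
time: 13.32
tool_pos: [433.6, -297.6, 35.1]
tcp_rot: [-3.141, 0.0, 0.51]
contact_force: [0.9, 0.2, -0.3]
grip_width: 91.7
finger_force: 0.0
time: 13.7
tool_pos: [433.4, -299.0, 35.9]
tcp_rot: [3.14, -0.0, 0.508]
contact_force: [0.5, -0.0, -0.3]
grip_width: 66.7
finger_force: 0.0
time: 14.2
tool_pos: [433.1, -298.7, 35.5]
tcp_rot: [3.142, 0.0, 0.508]
contact_force: [-2.2, 1.4, 4.8]
grip_width: 60.5
finger_force: 29.6
```

```bash
python3 -m creep '[{"hand":0.5,"tx":0,"ty":0,"tz":-0.01,"spin":0},{"hand":0.5,"tx":0,"ty":0,"tz":-0.03,"spin":0},{"hand":0.5,"tx":0,"ty":0,"tz":-0.04,"spin":0},{"hand":0.5,"tx":0,"ty":0,"tz":-0.03,"spin":0},{"hand":0.5,"tx":0,"ty":0,"tz":0,"spin":9.4}]'
python3 -m creep '[{"hand":0.5,"tx":0,"ty":0,"tz":0,"spin":9.5},{"hand":0.5,"tx":0,"ty":0,"tz":0,"spin":9.5},{"hand":0.5,"tx":0,"ty":0,"tz":0,"spin":9.5},{"hand":0.5,"tx":0,"ty":0,"tz":0,"spin":9.5},{"hand":0.5,"tx":0,"ty":0,"tz":0,"spin":0}]'
python3 -c "
from h import *
go(551,-12.4,80,-18.3)"
```

```text
time: 14.82
tool_pos: [434.5, -299.9, 148.4]
tcp_rot: [3.136, -0.003, 0.341]
contact_force: [0.8, 0.2, -0.9]
grip_width: 60.7
finger_force: 29.6
time: 15.45
tool_pos: [433.3, -298.9, 145.6]
tcp_rot: [3.141, -0.001, -0.317]
contact_force: [0.3, 0.1, -1.2]
grip_width: 60.3
finger_force: 29.6
t 15.45 at [ 433.3 -298.9  145.6] yaw -18.2 | spin 0.1 tx,ty,tz [  21.8 -308.9   65.6]
```

```bash
python3 -m creep '[{"hand":0.5,"tx":0.002,"ty":-0.02,"tz":0,"spin":0},{"hand":0.5,"tx":0.003,"ty":-0.04,"tz":0,"spin":0},{"hand":0.5,"tx":0.003,"ty":-0.045,"tz":0,"spin":0},{"hand":0.5,"tx":0.003,"ty":-0.045,"tz":0,"spin":0},{"hand":0.5,"tx":0.003,"ty":-0.045,"tz":0,"spin":0}]'
python3 -m creep '[{"hand":0.5,"tx":0.003,"ty":-0.045,"tz":0,"spin":0},{"hand":0.5,"tx":0.003,"ty":-0.04,"tz":0,"spin":0},{"hand":0.5,"tx":0.002,"ty":-0.029,"tz":0.02,"spin":0},{"hand":0.5,"tx":0,"ty":0,"tz":0.02,"spin":0},{"hand":0.5,"tx":0,"ty":0,"tz":0.015,"spin":0}]'
python3 -m creep '[{"hand":0.5,"tx":0,"ty":0,"tz":0,"spin":0}]'
python3 - <<'E'
from h import *
from plant import cams
s=cams.capture("scene")
cv2.imwrite("pics/z6.png",crop(s,250,190,120,100,5))
go(551,-12.4,61.5,-18.3)
E
```

```text
time: 16.08
tool_pos: [508.1, -115.5, 145.5]
tcp_rot: [-3.141, -0.0, -0.316]
contact_force: [1.2, -0.3, -0.3]
grip_width: 60.2
finger_force: 29.6
time: 16.7
tool_pos: [550.6, -10.8, 89.5]
tcp_rot: [3.142, 0.001, -0.316]
contact_force: [-0.3, -0.3, -1.4]
grip_width: 60.6
finger_force: 29.6
time: 16.82
tool_pos: [550.1, -11.9, 89.3]
tcp_rot: [3.141, 0.002, -0.318]
contact_force: [-0.7, -0.6, -0.8]
grip_width: 60.4
finger_force: 29.6
t 16.88 at [550.8 -12.2  90.2] yaw -18.2 | spin 0.1 tx,ty,tz [ 0.3  0.1 28.7]
```

View pics/z6.png

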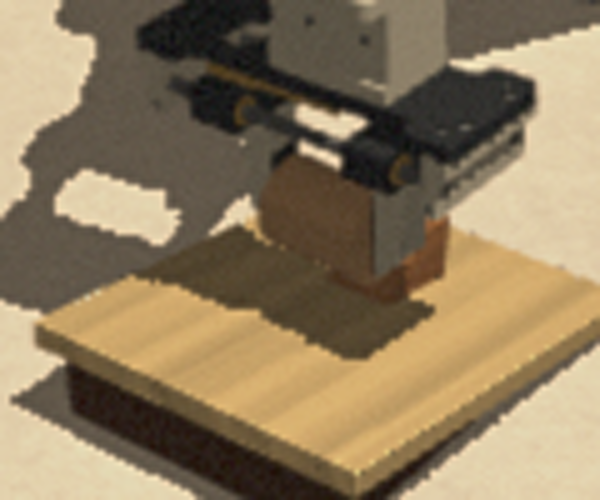

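The billet (crop (320,215)) hangs level just uphill of the chock (415,265). Lower slowly to board contact.

```bash
python3 -m creep '[{"hand":0.5,"tx":0,"ty":0,"tz":0.012,"spin":0},{"hand":0.5,"tx":0,"ty":0,"tz":0.01,"spin":0},{"hand":0.5,"tx":0,"ty":0,"tz":0.003,"spin":0},{"hand":0.5,"tx":0,"ty":0,"tz":0,"spin":0}]'
python3 -m creep '[{"hand":0.5,"tx":0,"ty":0,"tz":0.001,"spin":0},{"hand":0.5,"tx":0,"ty":0,"tz":0,"spin":0}]'
python3 -m creep '[{"hand":0.5,"tx":0,"ty":0,"tz":0.001,"spin":0},{"hand":0.5,"tx":0,"ty":0,"tz":0,"spin":0}]'
```

```text
time: 17.38
tool_pos: [550.8, -12.3, 65.1]
tcp_rot: [3.141, 0.0, -0.319]
contact_force: [-0.2, 0.2, -1.3]
grip_width: 60.6
finger_force: 29.6
time: 17.62
tool_pos: [551.1, -12.2, 64.5]
tcp_rot: [3.142, -0.0, -0.319]
contact_force: [0.2, -0.2, -0.8]
grip_width: 60.6
finger_force: 29.6
time: 17.88
tool_pos: [550.9, -12.2, 63.3]
tcp_rot: [3.142, -0.0, -0.319]
contact_force: [0.4, -0.2, -1.0]
grip_width: 60.6
finger_force: 29.6
```

```bash
python3 -m creep '[{"hand":0.5,"tx":0,"ty":0,"tz":0.001,"spin":0},{"hand":0.5,"tx":0,"ty":0,"tz":0,"spin":0}]'
python3 -m creep '[{"hand":0.5,"tx":0,"ty":0,"tz":0.001,"spin":0},{"hand":0.5,"tx":0,"ty":0,"tz":0,"spin":0}]'
```

```text
time: 18.12
tool_pos: [550.9, -12.2, 62.2]
tcp_rot: [3.141, 0.0, -0.319]
contact_force: [0.1, 0.1, -0.5]
grip_width: 60.4
finger_force: 29.6
time: 18.38
tool_pos: [551.0, -12.2, 61.8]
tcp_rot: [3.142, -0.0, -0.319]
contact_force: [-1.9, 0.2, 4.8]
grip_width: 60.3
finger_force: 29.5
```

Board contact. Now ease downhill along the slope until the chock is felt.

```bash
python3 -m creep '[{"hand":0.5,"tx":-0.002,"ty":0,"tz":-0.0003,"spin":0},{"hand":0.5,"tx":-0.002,"ty":0,"tz":0.0003,"spin":0},{"hand":0.5,"tx":0,"ty":0,"tz":0,"spin":0}]'
python3 -m creep '[{"hand":0.5,"tx":-0.0015,"ty":0,"tz":0.0002,"spin":0},{"hand":0.5,"tx":0,"ty":0,"tz":0,"spin":0}]'
python3 -m creep '[{"hand":0.5,"tx":-0.001,"ty":0,"tz":0.0002,"spin":0},{"hand":0.5,"tx":0,"ty":0,"tz":0,"spin":0}]'
```

```text
time: 18.75
tool_pos: [546.9, -10.9, 61.2]
tcp_rot: [3.141, 0.0, -0.319]
contact_force: [0.1, 0.1, -0.2]
grip_width: 60.2
finger_force: 29.6
time: 19.0
tool_pos: [545.5, -10.5, 61.0]
tcp_rot: [3.141, 0.0, -0.319]
contact_force: [0.3, -0.6, -0.2]
grip_width: 60.0
finger_force: 29.6
time: 19.25
tool_pos: [544.7, -10.2, 60.8]
tcp_rot: [3.142, 0.0, -0.319]
contact_force: [-0.1, -0.5, -1.2]
grip_width: 60.9
finger_force: 29.6
```

```bash
python3 -m creep '[{"hand":0.5,"tx":-0.001,"ty":0,"tz":0.0002,"spin":0},{"hand":0.5,"tx":0,"ty":0,"tz":0,"spin":0}]'
python3 -m creep '[{"hand":0.5,"tx":-0.001,"ty":0,"tz":0.0002,"spin":0},{"hand":0.5,"tx":0,"ty":0,"tz":0,"spin":0}]'
python3 -m creep '[{"hand":0.5,"tx":-0.001,"ty":0,"tz":0.0002,"spin":0},{"hand":0.5,"tx":0,"ty":0,"tz":0,"spin":0}]'
```

```text
time: 19.5
tool_pos: [543.7, -9.9, 60.7]
tcp_rot: [3.142, 0.0, -0.319]
contact_force: [-0.3, -0.2, -1.2]
grip_width: 60.5
finger_force: 29.6
time: 19.75
tool_pos: [542.9, -9.6, 60.6]
tcp_rot: [3.141, -0.0, -0.319]
contact_force: [1.3, 0.1, -0.3]
grip_width: 60.5
finger_force: 29.6
time: 20.0
tool_pos: [541.9, -9.3, 60.4]
tcp_rot: [3.142, -0.0, -0.319]
contact_force: [0.6, -0.3, -0.2]
grip_width: 60.6
finger_force: 29.6
```

```bash
python3 -m creep '[{"hand":0.5,"tx":-0.001,"ty":0,"tz":0.0002,"spin":0},{"hand":0.5,"tx":0,"ty":0,"tz":0,"spin":0}]'
python3 -m creep '[{"hand":0.5,"tx":-0.001,"ty":0,"tz":0.0002,"spin":0},{"hand":0.5,"tx":0,"ty":0,"tz":0,"spin":0}]'
```

```text
time: 20.25
tool_pos: [541.0, -9.0, 60.2]
tcp_rot: [3.142, -0.0, -0.319]
contact_force: [1.4, -0.6, 1.1]
grip_width: 60.2
finger_force: 29.6
time: 20.5
tool_pos: [540.1, -8.6, 60.0]
tcp_rot: [-3.142, -0.0, -0.319]
contact_force: [0.9, -0.4, 0.5]
grip_width: 60.4
finger_force: 29.6
```

```bash
python3 - <<'E'
from h import *
from plant import cams
s,t=cams.capture("scene"),cams.capture("top")
cv2.imwrite("pics/z7.png",np.hstack([crop(s,290,205,65,65,6),crop(t,280,230,65,65,6)]))
E
```

```text
(no output)
```

View pics/z7.png

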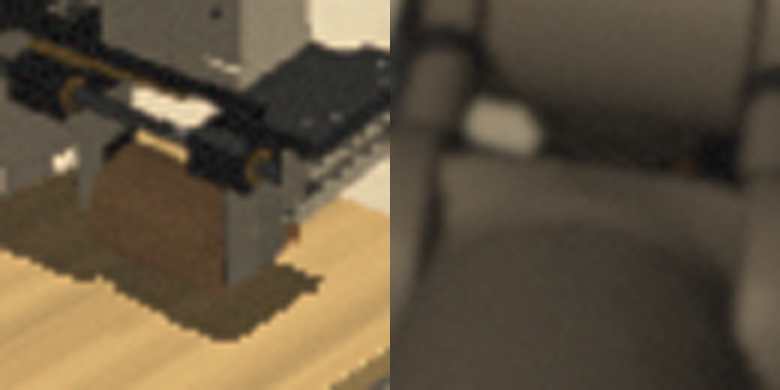

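The billet rests on the board, and the chock's visible rear corner (crop (292,232), px ≈339,244) hasn't moved. Keep easing down until contact is clear.

```bash
python3 -m creep '[{"hand":0.5,"tx":-0.001,"ty":0,"tz":0.0001,"spin":0},{"hand":0.5,"tx":0,"ty":0,"tz":0,"spin":0}]'
python3 -m creep '[{"hand":0.5,"tx":-0.001,"ty":0,"tz":0.0001,"spin":0},{"hand":0.5,"tx":0,"ty":0,"tz":0,"spin":0},{"hand":0.5,"tx":0,"ty":0,"tz":0,"spin":0}]'
```

```text
time: 20.85
tool_pos: [539.0, -8.3, 59.8]
tcp_rot: [3.142, -0.0, -0.319]
contact_force: [0.9, -0.0, 1.3]
grip_width: 60.8
finger_force: 29.6
time: 21.22
tool_pos: [538.0, -8.0, 59.7]
tcp_rot: [3.142, 0.0, -0.319]
contact_force: [1.1, -0.1, 0.7]
grip_width: 60.5
finger_force: 29.6
```

```bash
python3 - <<'E'
from h import *
from plant import cams
s2=load("scene2");s=cams.capture("scene")
print("px shift for 5mm downhill",proj(s,(499,10,40))-proj(s,(503.7,8.5,40.8)))
for n,c in(("then",s2),("now",s)):
    a=c["color"][234:249,332:346].astype(int); r=(a[...,0]-a[...,1]);
    print(n);print(r)
E
```

```text
px shift for 5mm downhill [ 1.10422702 -0.603429  ]
then
[[56 58 56 55 57 56 48 36 25 19 16 17 21 19]
 [55 52 56 55 48 42 38 35 31 26 19 19 18 19]
 [51 53 54 51 40 37 40 37 38 37 36 26 23 22]
 [52 55 50 41 38 41 39 36 37 39 36 36 35 33]
 [53 55 46 38 36 39 36 36 37 38 36 36 36 35]
 [54 49 41 40 37 36 36 35 36 35 34 36 35 35]
 [54 42 37 36 35 34 33 36 35 38 38 35 37 38]
 [47 38 37 35 33 35 35 34 36 38 38 35 38 36]
 [40 38 35 37 36 36 35 38 37 36 37 38 43 41]
 [40 34 38 38 36 39 32 35 36 37 40 39 40 40]
 [35 36 33 37 36 34 35 39 40 40 40 42 39 39]
 [34 36 35 35 35 25 36 38 38 42 41 39 37 39]
 [35 34 39 40 43 40 41 42 39 40 38 36 39 37]
 [36 38 41 40 39 42 41 41 40 38 36 39 39 38]
 [37 38 41 41 39 38 39 39 39 40 39 38 38 38]]
now
[[16 12  4  3  4  5  7  7  8  8 10  9  8  8]
 [13 12  5  7  3  4  8  8  6  6  4  7 10 11]
 [ 2  7  7  6  9  5  8  9  8  7  5  7 11 12]
 [ 8  8  7  7  8  6  7  8  9  7  7 11 14 14]
 [12  7  8  6  6  6  7  6  9  6 10 14 14 25]
 [ 8  9  5  8  6  9  7  9 13 12 13 17 27 35]
 [ 8  9  9  5  6  8  8  5 12 13 27 33 38 38]
 [ 9  7  5  7  5  9 15 11 14 27 37 38 39 39]
 [ 8  6  6  5  5  8 27 28 23 34 38 40 39 40]
 [10  8  5  5  7  7 36 35 36 39 40 39 42 39]
 [ 6  7  6  8  6  7 35 36 41 40 42 40 39 40]
 [ 7  8  7  7  4 12 37 40 40 41 40 39 38 39]
 [ 8  6  6  6 10 22 40 41 41 38 37 39 38 38]
 [ 8  8  6 10 24 40 41 40 40 40 38 38 39 38]
 [10  7  7 10 17 37 39 37 38 38 39 39 40 38]]
```

```bash
python3 - <<'E'
from h import *
from plant import cams
s2=load("scene2");s=cams.capture("scene")
for n,c in(("then",s2),("now",s)):
    a=c["color"][232:250,330:346].astype(float); print(n);print((10*a[...,0]/a[...,1]).round().astype(int))
print(load("scene2")["color"][240,336:346].tolist())
E
```

```text
then
[[16 16 16 15 16 15 14 13 12 11 11 11 11 11 11 11]
 [16 15 15 15 16 16 15 15 15 13 11 11 11 11 11 11]
 [16 15 15 16 15 15 15 15 16 14 11 11 11 11 11 11]
 [16 15 15 15 15 15 15 16 15 14 12 11 11 11 11 11]
 [16 15 15 15 15 15 15 15 16 14 12 12 12 11 11 11]
 [15 15 15 16 15 15 15 16 15 13 12 12 12 12 12 12]
 [15 15 15 16 15 15 15 15 15 13 12 12 12 12 12 12]
 [15 15 15 16 15 15 15 15 15 13 12 12 12 12 12 12]
 [15 16 16 16 15 15 15 15 14 13 12 12 12 12 12 12]
 [15 15 15 15 15 15 15 15 15 13 12 12 12 12 12 12]
 [16 15 15 15 15 16 15 15 14 13 12 12 12 12 13 12]
 [15 15 15 15 16 16 15 16 14 12 12 12 12 12 12 12]
 [15 16 15 15 15 15 15 15 14 12 12 12 12 12 12 12]
 [16 15 15 15 15 15 15 13 13 12 12 12 12 12 12 12]
 [15 15 15 15 15 14 13 12 12 12 12 12 12 12 12 12]
 [15 15 15 14 13 12 12 12 12 12 12 12 12 12 12 12]
 [15 14 13 12 12 12 12 12 12 12 12 12 12 12 12 12]
 [13 12 12 12 12 12 12 12 12 12 12 12 12 12 12 12]]
now
[[12 11 13 11 10 11 11 11 11 11 11 11 11 11 11 11]
 [12 12 12 11 10 10 10 11 11 11 11 11 11 11 11 11]
 [10 12 12 12 11 11 10 11 11 11 11 11 11 11 11 11]
 [11 10 13 12 11 11
[... 206 characters left out ...]
1 11 11 11 11 11 11 11 12 12]
 [11 11 11 11 11 11 11 11 11 11 11 11 12 12 12 12]
 [11 11 11 11 11 11 11 11 11 11 11 12 12 12 12 12]
 [11 11 11 11 11 11 11 11 14 14 12 12 12 12 12 12]
 [11 11 11 11 11 11 11 11 15 15 13 12 12 12 12 12]
 [11 11 11 11 11 11 11 11 15 14 13 12 12 12 12 12]
 [11 11 11 11 11 11 11 11 13 12 12 12 12 12 12 12]
 [11 11 11 11 11 11 11 12 13 12 12 12 12 12 12 12]
 [11 11 11 11 11 11 12 12 12 12 12 12 12 12 12 12]
 [11 11 11 11 11 12 12 12 12 12 12 12 12 12 12 12]
 [11 11 11 11 12 13 12 12 12 12 12 12 12 12 12 12]]
[[104, 69, 41], [101, 67, 40], [109, 76, 46], [168, 132, 85], [191, 156, 98], [191, 153, 99], [194, 156, 99], [194, 159, 102], [194, 157, 99], [202, 164, 105]]
```

The chock's edge has shifted about 0.8 px (~4 mm downhill), so the billet is firmly touching it. Release gently.

```bash
python3 -m creep '[{"hand":0.67,"tx":0,"ty":0,"tz":0,"spin":0},{"hand":0.69,"tx":0,"ty":0,"tz":0,"spin":0},{"hand":0.72,"tx":0,"ty":0,"tz":0,"spin":0},{"hand":0.8,"tx":0,"ty":0,"tz":0,"spin":0},{"hand":0.9,"tx":0,"ty":0,"tz":0,"spin":0}]'
python3 -m creep '[{"hand":0.9,"tx":0,"ty":0,"tz":-0.005,"spin":0},{"hand":0.9,"tx":0,"ty":0,"tz":-0.015,"spin":0},{"hand":0.9,"tx":0,"ty":0,"tz":-0.03,"spin":0},{"hand":0.9,"tx":0,"ty":0,"tz":-0.05,"spin":0},{"hand":0.9,"tx":0,"ty":0,"tz":-0.05,"spin":0}]'
python3 -m creep '[{"hand":0.9,"tx":0,"ty":0.05,"tz":-0.01,"spin":0},{"hand":0.9,"tx":0,"ty":0.06,"tz":0,"spin":0},{"hand":0.9,"tx":0,"ty":0.06,"tz":0,"spin":0},{"hand":0.9,"tx":0,"ty":0.06,"tz":0,"spin":0},{"hand":0.9,"tx":0,"ty":0,"tz":0,"spin":0}]'
python3 - <<'E'
from h import *
from plant import cams
s,t=cams.capture("scene"),cams.capture("top")
cv2.imwrite("pics/z8.png",np.hstack([crop(s,255,200,100,100,4),crop(t,270,215,100,100,4)]))
E
```

```text
time: 21.95
tool_pos: [538.1, -8.0, 59.7]
tcp_rot: [3.142, -0.0, -0.319]
contact_force: [-0.4, -0.4, 0.3]
grip_width: 78.9
finger_force: 0.0
time: 22.58
tool_pos: [537.9, -8.0, 212.3]
tcp_rot: [-3.142, -0.001, -0.319]
contact_force: [0.6, 0.3, 0.4]
grip_width: 82.0
finger_force: 0.0
time: 23.2
tool_pos: [464.8, -230.0, 220.8]
tcp_rot: [3.14, -0.002, -0.325]
contact_force: [0.9, 0.6, 0.1]
grip_width: 82.6
finger_force: 0.0
```

View pics/z8.png

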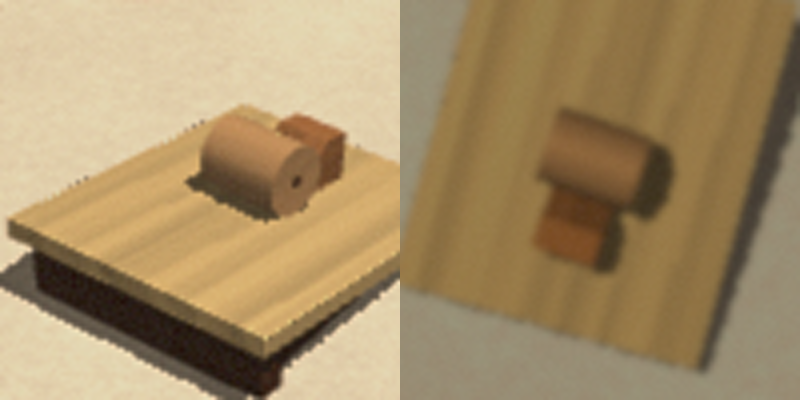

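The billet rests against the chock with its axis across the slope. It is at scene crop (262,165) and top crop (600,155), uphill of the chock at (578,230), and both are well inside the board. Let it settle, then hand in.

```bash
python3 -m creep '[{"hand":0.9,"tx":0,"ty":0,"tz":0,"spin":0},{"hand":0.9,"tx":0,"ty":0,"tz":0,"spin":0},{"hand":0.9,"tx":0,"ty":0,"tz":0,"spin":0}]'; python3 -c "
from plant import close_job
print(close_job())"
```

```text
time: 23.68
tool_pos: [466.4, -225.5, 219.8]
tcp_rot: [3.142, -0.0, -0.317]
contact_force: [0.4, -0.3, -0.7]
grip_width: 82.9
finger_force: 0.0
the job is handed in; nothing more can be done
None
```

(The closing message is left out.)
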